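# Try the fit of a turned dish lid

## Robot

A 6-joint arm with a two-finger parallel gripper is mounted at the origin on the work surface. World frame = base frame: x ahead of the robot, y to its left, z up, the work surface at z = 0. Lengths are in mm, angles in rad, forces in N, time in s.
With the tool pointing down it reaches from about 275 to 750 mm from the base axis. Payload 10.2 kg.
Tool frame: the origin (TCP) lies at the very end of the fingers, on their centre line; the grasp point (between the pads) lies 19 mm behind it; z points along the fingers, y is the line along which they close (so a half turn about z gives the same grasp; the last joint's range is limited). The gripper opens to 85 mm and grips with 20 to 120 N. Pads are 22 mm wide; open, the fingers measure 114 mm over their backs; the gripper's body (76 mm by 85 mm) begins 54 mm behind the grasp point. The pads swing forward as they close: fully open they stand 13 mm farther back than shut.
Start: joints at [-1.539, 0.313, 1.498, -0, 1.331, -0.223], TCP at [132.314, -508.059, 231.294] pointing down, gripper open.
Joint ranges: [-2.94, 2.94], [-0.97, 2.17], [0.19, 2.56], [-1.23, 4.37], [0.02, 3.11], [-2.88, 2.88]. Speed limits (rad/s): [2.39, 2.39, 3.01, 3.14, 3.14, 3.14].

## Interface

Orientations are given as a unit quaternion [w, x, y, z].
In Python, from rig import ctrl, optics gives the robot as it stands. The module is installed in compiled form; this text tells all that it offers.
- The arm moves only by the shell command python3 -m handwheel 'ROWS' [FORCE]. ROWS is JSON, a list that holds one entry, the list of rows, each a list of 5 numbers: the gripper command: -1 is fully open, 1 is shut, values between are in proportion, then the shift along the world's x, y, z in units of 50 mm (1.0 is 50 mm), then the turn about the world's z in units of 8 degrees (1.0 is 8 degrees). In form: [[[gripper, tx, ty, tz, twist], ...]]. A call has 1 to 10 rows; each row shifts and turns the commanded pose from where the row before left it; what a row does not reach is not made up. A row lasts 1/10 s, in which the tool goes at most 50 mm and 8.59 degrees, less where a joint would pass 70% of its speed; a pose out of reach is approached as far as the arm can. A call is refused whole if a number of a shift passes 1 or a number of a turn 1, either way. A call with a gripper value outside its range is refused whole. The fingers move at their own pace and stop on an object; FORCE is the grip in N (left out, the last holds). Time passes only in rows, so rows that do not move let the fingers close. It gives the time, the measured TCP pose, the force, the opening and the grip force at its end, in the units of the state.
- ctrl.sense(): the state, without advancing time (a new reading comes with each control period).
- optics.capture(name): name is "scene" or "top" or "wrist"; returns a dict with "img" (384x512x3 uint8, blue, green, red), "K" (3x3 intrinsics, pixels), "R" (3x3) and "t" (3): a world point X has camera coordinates R X + t. Camera axes: x right, y down, z forward; pixel columns grow to the right and rows downward; lengths in mm; the calibration is good to about 2 mm. A picture is of the moment at which its call begins. There is no depth.
- ctrl.finish_job(): hands the job in; it is judged then, once.
The state is a dict: "time_s": time; "joints": joint angles; "dq": joint speeds; "tau": joint torques, N m; "eef_pos": TCP position; "ee_rot": TCP orientation; "force": force on the tool from outside, world axes, zero at the start; "wrist_torque": the same for the moment, N m; "grip_width": opening from 0.0 (shut) to 1.0 (fully open); "grip_force": force on a finger pad.
Only numpy, scipy, OpenCV 4.12 (cv2) and the standard library are available. Lean on these libraries where they do the work, as an engineer would, in place of code of your own. Each camera call takes 0.05 s, during which the arm holds its last target. There are 200 camera calls.

## Task

A new red lid has just been turned for one of the dishes: try whether it comes off freely. Hold it by its wooden bar and tip up one edge by about 15 mm while the opposite edge still sits down over the dish's rim, then raise the whole lid just clear of the dish all round (staying low over it), and put it back centred and fully home on the same dish, not letting go before it is down. Keep the dish where it is and leave everything else on the bench alone.

Things in the scene. Friction and masses are not known exactly. Their poses are not given: they have to be found in the camera images.
- lid_grip (a point): Centre of the upright wooden grip bar across the middle of the red lid (half-way up the bar, on the lid's axis). The bar is 44 mm long along x, 12 mm thick along y and 28 mm tall along z (z up, out of the lid): it reaches 14 mm above and 14 mm below this point, its foot being the lid's flat top. With the lid home this point is 44 mm above the dish's underside. The lid and bar weigh about 60 to 130 g together.
- red_lid: The round red lid: flat top, 104 mm across, 14 mm tall without its bar, with a 4 mm thick skirt that hangs 8 mm below the 6 mm thick plate. The skirt is 96 mm across inside, so it hangs loosely (3 mm all round) over the outside of the dish's 90 mm rim. Origin on the axis at the level of the skirt's lower edge, 28 mm below lid_grip; z up, x along the bar. Home, the plate's underside rests on the rim and this origin is 16 mm above the dish's underside; it starts so.
- red_dish: The loose, shallow round white stoneware dish under the red lid: 90 mm across, 24 mm tall, about 0.4 kg, empty. Origin at the centre of its underside, which stands on the 3 mm thick pale cutting mat; z up.
- lid_edge_east (a point): Point on the outer lower edge of the red lid's skirt, 52 mm from its axis towards the lid's own +x.
- lid_edge_west (a point): Point on the outer lower edge of the red lid's skirt, 52 mm from its axis towards the lid's own -x.
- lid_edge_north (a point): Point on the outer lower edge of the red lid's skirt, 52 mm from its axis towards the lid's own +y.
- lid_edge_south (a point): Point on the outer lower edge of the red lid's skirt, 52 mm from its axis towards the lid's own -y.
- black_dish: Another closed dish of the same shape and size, with a black lid; not to be touched. Origin at the centre of its underside. The three dishes stand on the pale mat in any order.
- yellow_dish: Another closed dish of the same shape and size, with a yellow lid; not to be touched. Origin at the centre of its underside.
- mallet: Wooden carver's mallet lying to the robot's right, 270 mm long along its x, 74 mm thick; origin below its middle.
- chisel: Chisel lying on the right part of the mat, 245 mm long along its x, 26 mm thick; origin below its middle.
- gouge: Gouge with a dark handle lying on the left part of the mat, 245 mm long along its x, 26 mm thick; origin below its middle.
- blank: Upright wooden carving blank at the left, 60 mm square, 140 mm tall; origin at the centre of its underside.
- oil: Amber bottle standing at the left, 56 mm across, 120 mm tall; origin at the centre of its underside.

How it is judged:
By the outcome, as a careful person would: the job done as asked, in the order asked, and still so for the second after the job is handed in, with the robot touching nothing.
It also fails if it takes over 42 s, if anything falls off the work surface, if the arm or the gripper's body presses on something with over 40 N, if the wrist force passes 120 N, or if a joint passes its speed limit or range.

## Working session

There is one attempt and no reset: what is moved stays moved. The work goes in short steps, Python scripts to look and compute and a shell command to move; the robot and the scene stay as the last step left them, time stands still between calls to the robot, and variables do not carry over. Pictures are saved under pics/ and viewed, at most 10 in all, crops included, and the job is handed in when it is done.

```bash
mkdir -p pics; python3 - <<'E'
from rig import ctrl, optics
import cv2,pickle
d={}
for n in("scene","top"):
    c=optics.capture(n);d[n]=c;cv2.imwrite(f"pics/{n}0.png",c["img"])
    print(n,c["K"].tolist(),c["R"].round(3).tolist(),c["t"].round(1).tolist())
pickle.dump(d,open("d.pkl","wb"));print(ctrl.sense())
E
```

```text
scene [[371.0558256356642, 0.0, 256.16438908908333], [0.0, 371.0558256356642, 190.89474653536806], [0.0, 0.0, 1.0]] [[0.361, 0.932, 0.012], [0.56, -0.207, -0.802], [-0.746, 0.296, -0.597]] [-160.2, -250.4, 1470.6]
top [[446.7985505042678, 0.0, 257.2875318290595], [0.0, 446.7985505042678, 189.4098293403829], [0.0, 0.0, 1.0]] [[-0.003, -1.0, -0.005], [-0.98, 0.004, -0.197], [0.197, 0.004, -0.98]] [-14.8, 525.5, 1358.5]
{'time_s': 0.1, 'joints': array([-1.53942892e+00,  3.13407297e-01,  1.49836186e+00,  1.10962656e-05,
        1.33101550e+00, -2.23369720e-01]), 'dq': array([-3.99765309e-04, -5.87657193e-04, -2.93825331e-03,  3.07532381e-04,
        1.01972550e-03,  5.13635670e-05]), 'tau': array([ 2.13173298e-03, -4.12898111e+01, -2.60137993e+01, -2.72850866e-04,
        3.06514870e-03, -5.64964395e-06]), 'eef_pos': array([ 132.29413694, -507.81756884,  230.78524593]), 'ee_rot': array([-5.92741307e-04,  9.91899576e-01,  1.27023131e-01,  6.24928531e-05]), 'force': array([-0.21471351, -0.04253956, -0.91185178]), 'wrist_torque': array([0.03522956, 0.02079236, 0.0135275 ]), 'grip_force': 0.0, 'grip_width': 1.0002264401389}
```

View pics/top0.png

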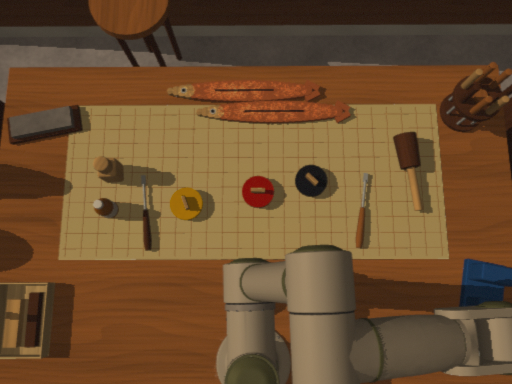

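View pics/scene0.png

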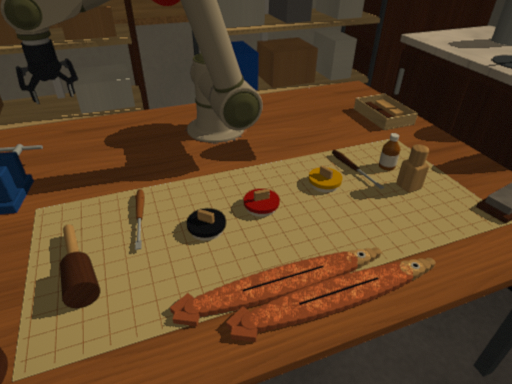

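Top view: red lid at about (258,192), its bar running roughly along the image columns. Black lid is at (311,181), yellow at (186,204). Next I'll turn these into positions and the bar's direction.

```bash
cat > h.py <<'E'
import numpy as np,cv2
from rig import ctrl,optics
def ray(c,uv,z):
    d=c["R"].T@np.linalg.solve(c["K"],[uv[0],uv[1],1.]);o=-c["R"].T@c["t"]
    return o+d*(z-o[2])/d[2]
def proj(c,X):
    p=c["K"]@(c["R"]@np.asarray(X,float)+c["t"]);return p[:2]/p[2]
def barlid(c,zbar=61,ztop=33):
    im=c["img"];hsv=cv2.cvtColor(im,cv2.COLOR_BGR2HSV)
    m=(((hsv[...,0]<4)|(hsv[...,0]>174))&(hsv[...,1]>190)&(hsv[...,2]>70)).astype(np.uint8)
    n,l,s,ce=cv2.connectedComponentsWithStats(m)
    i=max(range(1,n),key=lambda i:s[i,4] if .6<s[i,2]/s[i,3]<1.6 else 0)
    h=cv2.convexHull(np.argwhere(l==i)[:,::-1].astype(np.int32))
    f=np.zeros_like(m);cv2.fillPoly(f,[h],1);f=cv2.erode(f,np.ones((3,3)))
    b=((f>0)&(hsv[...,0]>=7)&(hsv[...,0]<30)&(hsv[...,2]>110)).astype(np.uint8)
    return cv2.fitEllipse(h),b,s[i]
def yaw():
    w,x,y,z=ctrl.sense()["ee_rot"];return np.degrees(2*np.arctan2(y,x))
E
python3 - <<'E'
from h import *
import pickle
d=pickle.load(open("d.pkl","rb"));c=d["top"]
e,b,s=barlid(c);print(e,s,b.sum())
print("lid",ray(c,e[0],30).round(1))
p=np.argwhere(b)[:,::-1]
P=np.array([ray(c,q,61)[:2] for q in p]);v=np.linalg.svd(P-P.mean(0))[2][0]
print("bar",P.mean(0).round(1),np.degrees(np.arctan2(v[1],v[0])),"yaw",yaw())
cv2.imwrite("pics/crop.png",cv2.resize(c["img"][160:225,225:345],None,fx=6,fy=6,interpolation=cv2.INTER_CUBIC))
E
```

```text
((257.6511535644531, 191.3137969970703), (29.753948211669922, 30.03108787536621), 140.9388885498047) [243 177  30  30 614] 58
lid [523.7 -17.7  30. ]
bar [526.  -15.8] -92.95786294283997 yaw 14.595210809662525
```

View pics/crop.png

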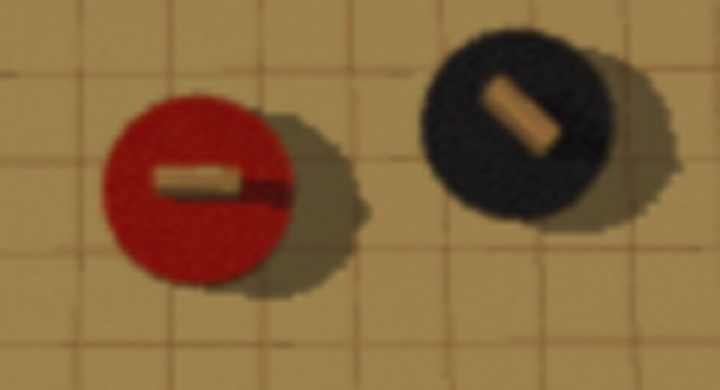

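Red bar lies at about -93° (along world y), lid centre near (524,-17). Moving to a hover above it.

```bash
python3 -m handwheel '[[[0,0.52,0.65,-0.12,0.6],[0,0.52,0.65,-0.12,0.6],[0,0.52,0.65,-0.12,0.6],[0,0.52,0.65,-0.12,0.6],[0,0.52,0.65,-0.12,0.6],[0,0.52,0.65,-0.12,0.6],[0,0.52,0.65,-0.12,0.6],[0,0.52,0.65,-0.12,0.6],[0,0.52,0.65,-0.12,0.6],[0,0.52,0.65,-0.12,0.6]]]' 20
python3 -m handwheel '[[[0,0.52,0.65,-0.12,0.6],[0,0.52,0.65,-0.12,0.6],[0,0.52,0.65,-0.12,0.6],[0,0.52,0.65,-0.12,0.6],[0,0.52,0.65,-0.12,0.6],[0,0,0,0,0],[0,0,0,0,0]]]'
python3 - <<'E'
from h import *
s=ctrl.sense();print(s["eef_pos"],yaw(),s["grip_width"])
c=optics.capture("wrist");cv2.imwrite("pics/w1.png",c["img"])
import pickle;pickle.dump(c,open("w1.pkl","wb"))
e,b,st=barlid(c);print(e,st,b.sum(),"lid",ray(c,e[0],33))
E
```

```text
time_s: 1.1
eef_pos: [393.0, -181.5, 171.0]
ee_rot: [-0.0, 0.854, 0.521, -0.0]
force: [-0.4, -1.4, 0.4]
grip_width: 0.497
grip_force: 0.0
time_s: 1.8
eef_pos: [522.1, -20.1, 140.7]
ee_rot: [-0.0, 0.727, 0.686, -0.0]
force: [-0.7, 0.8, 0.6]
grip_width: 0.496
grip_force: 0.0
[522.0821985  -20.12248157 140.74688269] 86.65078923799304 0.49579700800070947
((256.3616027832031, 186.45571899414062), (104.35972595214844, 108.71841430664062), 72.28245544433594) [ 202  134  109  105 6738] 832 lid [525.53869495 -15.31158126  33.        ]
```

View pics/w1.png

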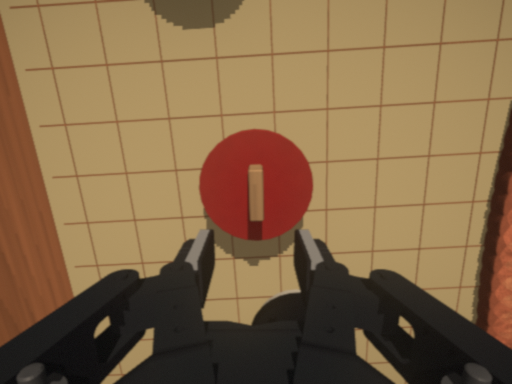

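```bash
python3 - <<'E'
from h import *
import pickle
c=pickle.load(open("w1.pkl","rb"))
print("cam",(-c["R"].T@c["t"]).round(1))
for uv in [(249.5,165.5),(262.5,165.5),(249.5,221),(263.5,221)]:
    print(uv,ray(c,uv,61).round(1),ray(c,uv,33).round(1))
im=c["img"]; print(im[195,240:275].tolist())
for u in (253,260): print(u,[im[v,u].tolist() for v in list(range(160,172,2))+list(range(208,244,2))])
E
```

```text
cam [527.2  45.9 283.3]
(249.5, 165.5) [521.3   8.8  61. ] [520.6   4.1  33. ]
(262.5, 165.5) [531.5   8.2  61. ] [532.1   3.4  33. ]
(249.5, 221) [518.3 -37.6  61. ] [517.2 -48.1  33. ]
(263.5, 221) [529.9 -38.3  61. ] [530.3 -48.9  33. ]
[[33, 39, 140], [31, 38, 139], [31, 37, 139], [31, 39, 140], [31, 38, 139], [30, 37, 139], [30, 36, 133], [26, 32, 111], [33, 48, 97], [53, 80, 117], [65, 99, 137], [68, 106, 144], [70, 107, 146], [69, 105, 144], [68, 104, 143], [67, 104, 143], [70, 108, 148], [73, 112, 153], [75, 114, 156], [74, 115, 157], [75, 115, 157], [72, 111, 152], [64, 99, 142], [49, 74, 133], [36, 48, 133], [31, 38, 137], [32, 38, 139], [31, 38, 138], [32, 38, 138], [31, 37, 138], [31, 37, 137], [31, 38, 138], [31, 37, 137], [31, 38, 137], [32, 39, 138]]
253 [[34, 42, 140], [33, 42, 141], [55, 83, 151], [78, 121, 164], [78, 120, 163], [86, 133, 180], [69, 105, 144], [68, 105, 143], [67, 103, 141], [67, 103, 141], [68, 104, 142], [68, 105, 143], [54, 82, 116], [22, 31, 81], [20, 27, 82], [19, 27, 82], [21, 28, 82], [22, 29, 83], [21, 29, 82], [23, 30, 82], [21, 29, 81], [21, 29, 81], [44, 62, 93], [57, 84, 102]]
260 [[35, 43, 141], [32, 41, 141], [53, 79, 150], [74, 114, 157], [75, 116, 158], [88, 135, 184], [74, 113, 154], [73, 113, 154], [73, 113, 153], [73, 113, 153], [73, 112, 153], [72, 111, 151], [54, 84, 118], [23, 29, 82], [21, 28, 82], [21, 28, 83], [20, 27, 82], [23, 29, 83], [23, 30, 83], [22, 31, 83], [23, 31, 83], [23, 32, 83], [42, 62, 92], [57, 84, 102]]
```

Wrist view: the bar's top face runs from (256,170) to (256,221), so the bar centre is about (525,-17) at 87°. The hand can't be tilted, so I'll pinch only the +y end of the bar, lightly. Lifting there should let the lid pivot between the pads and tip up its +y edge.

```bash
python3 -m handwheel '[[[0.3,0.09,0.6,0,0],[0.4,0,0,-0.6,0],[0.4,0,0,-0.6,0],[0.5,0,0,-0.56,0],[0.6,0,0,0,0],[0.62,0,0,0,0],[0.64,0,0,0,0],[0.64,0,0,0,0]]]' 20
python3 - <<'E'
from h import *
s=ctrl.sense();print(s["eef_pos"],yaw(),s["grip_width"],s["grip_force"],s["force"])
c=optics.capture("wrist");cv2.imwrite("pics/w2.png",c["img"])
E
```

```text
time_s: 2.65
eef_pos: [527.5, 9.0, 54.7]
ee_rot: [0.001, 0.728, 0.686, 0.001]
force: [0.7, 0.1, 0.7]
grip_width: 0.174
grip_force: 0.0
[527.46597675   9.0460406   54.73809542] 86.57432262472847 0.17449967227842916 0.0 [0.71042196 0.05175558 0.6781989 ]
```

View pics/w2.png

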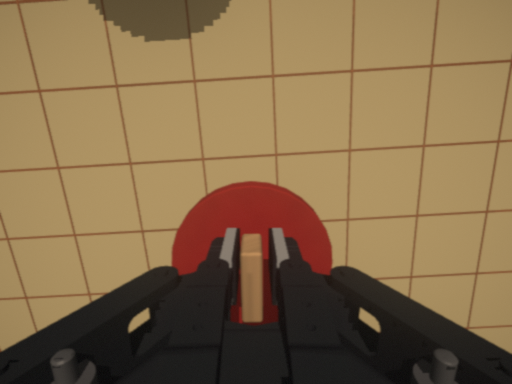

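Pads straddle the bar's +y end (bar at columns 241–263, pads at 237 and 270). Closing gently in small steps.

```bash
python3 -m handwheel '[[[0.68,0,0.02,0,0],[0.69,0,0,0,0],[0.70,0,0,0,0],[0.70,0,0,0,0]]]' 20
python3 -m handwheel '[[[0.71,0,0,0,0],[0.72,0,0,0,0],[0.72,0,0,0,0]]]' 20
python3 -m handwheel '[[[0.73,0,0,0,0],[0.73,0,0,0,0]]]' 20
```

```text
time_s: 3.1
eef_pos: [526.7, 10.6, 53.3]
ee_rot: [-0.0, 0.728, 0.686, -0.0]
force: [-2.5, 0.5, 1.0]
grip_width: 0.157
grip_force: 1.0
time_s: 3.4
eef_pos: [526.5, 10.5, 53.2]
ee_rot: [-0.0, 0.728, 0.686, -0.0]
force: [-5.2, 0.6, 4.1]
grip_width: 0.142
grip_force: 2.4
time_s: 3.6
eef_pos: [526.5, 10.5, 53.3]
ee_rot: [-0.0, 0.728, 0.686, -0.0]
force: [-5.0, 1.4, 3.7]
grip_width: 0.141
grip_force: 6.1
```

```bash
python3 -m handwheel '[[[0.70,-0.02,0,0,0],[0.72,0,0,0,0],[0.72,0,0,0,0]]]' 20
python3 -m handwheel '[[[0.72,-0.01,0,0,0],[0.72,0,0,0,0]]]' 20
```

```text
time_s: 3.9
eef_pos: [526.2, 10.3, 53.4]
ee_rot: [0.0, 0.728, 0.686, 0.0]
force: [-0.4, -1.3, -0.1]
grip_width: 0.138
grip_force: 0.7
time_s: 4.1
eef_pos: [525.5, 10.4, 53.4]
ee_rot: [0.0, 0.728, 0.686, 0.0]
force: [0.5, -0.6, 0.2]
grip_width: 0.138
grip_force: 0.8
```

```bash
python3 -m handwheel '[[[0.73,0,0,0,0],[0.73,0,-0.01,0.02,0],[0.73,0,-0.012,0.025,0],[0.73,0,-0.012,0.025,0],[0.73,0,-0.012,0.025,0],[0.73,0,0,0,0]]]' 20
python3 - <<'E'
from h import *
c=optics.capture("wrist");s=optics.capture("scene")
a=cv2.resize(c["img"][100:384,100:420],(640,568));b=s["img"][160:240,200:340]
i=np.zeros((568,800,3),np.uint8);i[:,:400]=cv2.resize(c["img"][140:384,140:370],(400,568))[:,:400]
i[100:330,400:800]=cv2.resize(b,(400,230),interpolation=cv2.INTER_CUBIC);cv2.imwrite("pics/w3.png",i)
E
```

```text
time_s: 4.7
eef_pos: [525.4, 8.0, 58.2]
ee_rot: [0.0, 0.728, 0.686, 0.0]
force: [-0.1, -0.7, -1.4]
grip_width: 0.139
grip_force: 5.8
```

View pics/w3.png

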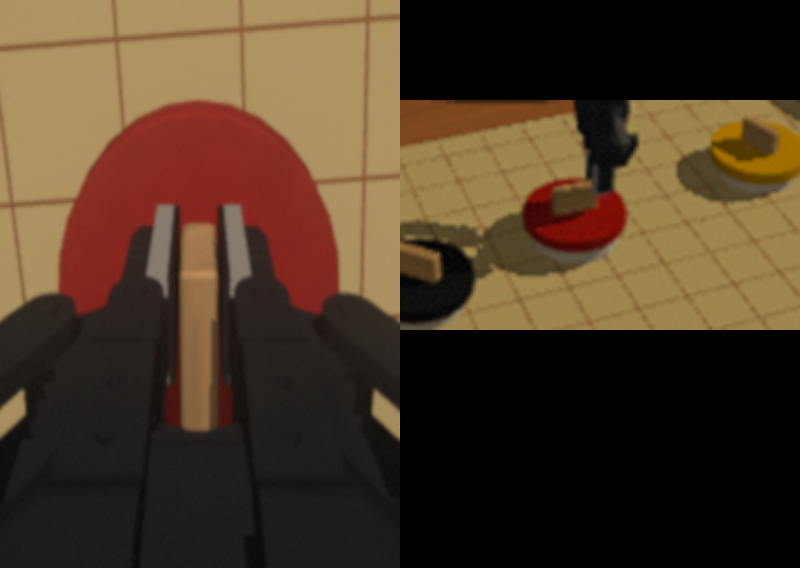

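The scene crop shows the lid perhaps slightly tipped, with its right edge raised. I'll fit the lid's pose to its outline in the wrist view to get a number, with the earlier level picture as the zero.

```bash
cat > fit.py <<'E'
from h import *
from scipy.optimize import least_squares
from scipy.spatial.transform import Rotation as Ro
B=np.radians(87.)
th=np.linspace(0,2*np.pi,180,endpoint=False)
RING=np.array([[52*np.cos(t),52*np.sin(t),z] for t in th for z in(0,14)])
BAR=np.array([[22,6,42],[22,-6,42],[22,6,14],[22,-6,14]],float)
def model(p,X):  # p: x,y,z origin, tilt deg (+ raises the +y edge), about the axis across the bar
    return (Ro.from_euler('z',B)*Ro.from_euler('y',-p[3],degrees=True)).apply(X)+p[:3]
def P(c,X):
    q=(c["R"]@X.T).T+c["t"];q=q@c["K"].T;return q[:,:2]/q[:,2:]
def fit(c,vmax,bar=None,p0=(525,-16,19,0)):
    hsv=cv2.cvtColor(c["img"],cv2.COLOR_BGR2HSV)
    m=(((hsv[...,0]<5)|(hsv[...,0]>172))&(hsv[...,1]>150)&(hsv[...,2]>40)).astype(np.uint8)
    n,l,s,_=cv2.connectedComponentsWithStats(m)
    cx=lambda i:s[i,0]+s[i,2]/2
    i=max(range(1,n),key=lambda i:s[i,4]*(abs(cx(i)-256)<130))
    pts=np.array([[r[0]-.5+k*(len(r)) ,v] for v in range(0,vmax) if (r:=np.flatnonzero(l[v]==i)).size for k in(0,)],float)
    L=[];
    for v in range(vmax):
        r=np.flatnonzero(l[v]==i)
        if r.size: L+=[[r[0]-.5,v],[r[-1]+.5,v]]
    for u in range(s[i,0]+10,s[i,0]+s[i,2]-10,2):
        r=np.flatnonzero(l[:vmax,u]==i)
        if r.size: L.append([u,r[0]-.5])
    L=np.array(L,np.float32)
    def res(p):
        h=cv2.convexHull(P(c,model(p,RING)).astype(np.float32))
        r=[cv2.pointPolygonTest(h,(float(a),float(b)),True) for a,b in L]
        r=np.array(r)
        if bar is not None: r=np.r_[r,3*(P(c,model(p,BAR))-bar).ravel()]
        return r
    s=least_squares(res,p0,loss="soft_l1",diff_step=1e-3,x_scale=[1,1,1,1])
    return s.x.round(2),round(float(np.abs(s.fun).mean()),2),P(c,model(s.x,BAR)).round(1).tolist()
E
python3 - <<'E'
from fit import *
import pickle
c=pickle.load(open("w1.pkl","rb"))
print(fit(c,225))
w=optics.capture("wrist");pickle.dump(w,open("w3.pkl","wb"))
print(fit(w,265)); print((-w["R"].T@w["t"]).round(1))
g=w["img"][225:300,225:285]
cv2.imwrite("pics/w4.png",cv2.resize(g,None,fx=8,fy=8,interpolation=cv2.INTER_CUBIC))
E
```

```text
(array([524.82, -18.19,  11.04,   0.  ]), 0.27, [[248.4, 169.7], [263.1, 169.6], [249.0, 164.1], [262.1, 164.0]])
(array([524.72, -20.18,  19.51,   0.  ]), 0.28, [[242.6, 256.0], [264.9, 255.9], [244.3, 235.1], [263.2, 234.9]])
[530.3  74.1 200.6]
```

View pics/w4.png

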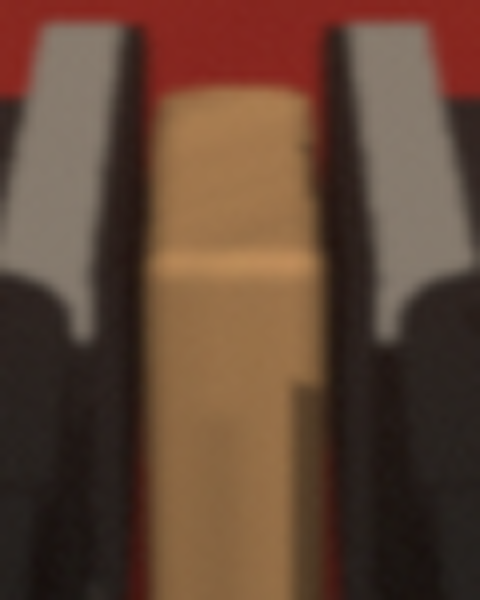

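```bash
sed -i 's/s=least_squares(res,p0,loss="soft_l1",diff_step=1e-3,x_scale=\[1,1,1,1\])/p0=np.array(p0,float);s=least_squares(lambda q:res(p0+q-100),[100.]*4,loss="soft_l1",diff_step=2e-3);s.x=p0+s.x-100/' fit.py
python3 - <<'E'
from fit import *
import pickle
c=pickle.load(open("w1.pkl","rb"))
print(fit(c,225)); print(fit(c,225,np.array([[248.9,170],[263,170],[249.5,164.2],[262.5,164.2]])))
w=pickle.load(open("w3.pkl","rb"))
print(fit(w,265)); print(fit(w,265,np.array([[243.5,256.9],[265.3,256.9],[245,236.2],[263.8,236.2]])))
E
```

```text
(array([ 5.2481e+02, -1.8210e+01,  1.1010e+01, -1.8000e-01]), 0.27, [[248.4, 169.5], [263.0, 169.4], [249.0, 164.1], [262.1, 164.0]])
(array([ 5.2486e+02, -1.8160e+01,  1.1100e+01,  4.0000e-01]), 0.28, [[248.4, 170.0], [263.1, 169.9], [249.0, 164.2], [262.2, 164.1]])
(array([524.72, -20.06,  19.42,   0.83]), 0.28, [[242.6, 257.1], [264.9, 256.9], [244.2, 235.4], [263.2, 235.2]])
(array([524.79, -20.08,  19.6 ,   0.73]), 0.33, [[242.7, 257.1], [265.0, 256.9], [244.3, 235.5], [263.3, 235.3]])
```

The fit gives only about 0.8° of tilt, so at 6 N grip the lid rose nearly level, about 5 mm with the skirt still over the rim. I'll ease the grip so it can pivot.

```bash
python3 -m handwheel '[[[0.722,0,0,0,0],[0.722,0,0,0,0]]]' 20
python3 -c "
from fit import *
print(fit(optics.capture('wrist'),265))"
python3 -m handwheel '[[[0.718,0,0,0,0],[0.718,0,0,0,0]]]' 20
python3 -c "
from fit import *
print(fit(optics.capture('wrist'),265))"
```

```text
time_s: 5.05
eef_pos: [525.3, 8.2, 58.0]
ee_rot: [-0.0, 0.728, 0.686, -0.0]
force: [0.1, 0.2, -0.3]
grip_width: 0.135
grip_force: 2.0
(array([524.75, -17.68,  18.41,   4.3 ]), 0.27, [[242.4, 257.7], [264.7, 257.5], [244.1, 233.5], [263.1, 233.3]])
time_s: 5.3
eef_pos: [525.3, 8.2, 58.1]
ee_rot: [-0.0, 0.728, 0.686, -0.0]
force: [-0.1, -0.4, -0.1]
grip_width: 0.141
grip_force: 0.1
(array([ 5.2478e+02, -1.8220e+01,  1.4690e+01,  6.0000e-02]), 0.27, [[242.7, 248.8], [264.4, 248.6], [244.3, 229.3], [262.9, 229.2]])
```

At 2 N grip (0.722) the lid pivots as planned, giving 4.3°. At 0.718 it slipped home without moving sideways. I'll go back down and lift at 0.722.

```bash
python3 -m handwheel '[[[0.69,0,0.03,-0.05,0],[0.69,0,0.016,-0.06,0],[0.715,0,0,0,0],[0.724,0,0,0,0],[0.724,0,0,0,0],[0.723,0,-0.012,0.025,0],[0.723,0,-0.012,0.025,0],[0.723,0,-0.012,0.025,0],[0.723,0,-0.012,0.025,0],[0.723,0,0,0,0]]]' 20
python3 -c "
from fit import *
print(fit(optics.capture('wrist'),265))"
```

```text
time_s: 6.35
eef_pos: [525.4, 7.9, 57.8]
ee_rot: [0.0, 0.728, 0.686, 0.0]
force: [0.1, 0.3, -1.3]
grip_width: 0.14
grip_force: 2.8
(array([524.79, -20.27,  20.27,   1.18]), 0.27, [[242.4, 258.7], [264.9, 258.5], [244.1, 236.4], [263.2, 236.2]])
```

```bash
python3 -m handwheel '[[[0.7215,0,0,0,0],[0.7215,0,0,0,0]]]' 20
python3 -c "
from fit import *
print(fit(optics.capture('wrist'),265))"
python3 -m handwheel '[[[0.7215,0,-0.006,0.02,0],[0.7215,0,-0.006,0.02,0]]]' 20
python3 -c "
from fit import *
print(fit(optics.capture('wrist'),265))"
```

```text
time_s: 6.6
eef_pos: [525.3, 8.0, 57.5]
ee_rot: [0.0, 0.728, 0.686, -0.0]
force: [-0.3, -0.3, 0.2]
grip_width: 0.139
grip_force: 1.8
(array([524.82, -17.3 ,  18.38,   6.31]), 0.26, [[242.4, 260.5], [264.9, 260.3], [244.1, 234.3], [263.2, 234.2]])
time_s: 6.85
eef_pos: [525.2, 7.3, 59.5]
ee_rot: [0.0, 0.728, 0.686, -0.0]
force: [0.1, -2.3, -0.9]
grip_width: 0.137
grip_force: 1.7
(array([524.78, -17.25,  20.08,   7.41]), 0.26, [[242.4, 260.5], [264.9, 260.3], [244.0, 233.6], [263.2, 233.4]])
```

```bash
python3 -m handwheel '[[[0.7215,0,-0.015,0.02,0],[0.7215,0,-0.01,0.015,0],[0.7215,0,0,0,0]]]' 20
python3 -c "
from fit import *
import pickle
w=optics.capture('wrist');pickle.dump(w,open('w5.pkl','wb'))
print(fit(w,265))"
```

```text
time_s: 7.2
eef_pos: [525.4, 6.1, 61.4]
ee_rot: [0.0, 0.728, 0.686, 0.0]
force: [-0.4, -1.7, -1.0]
grip_width: 0.14
grip_force: 1.7
(array([524.9 , -17.46,  21.22,   8.92]), 0.31, [[242.3, 260.6], [264.7, 260.4], [243.9, 232.7], [263.1, 232.6]])
```

Tipped 8.9°: the +y edge is up about 15 mm and the −y edge still hangs over the rim. I'll hold briefly, swing it back down in the same grip, firm up, then raise it level.

```bash
python3 -m handwheel '[[[0.7215,0,0,0,0],[0.7215,0,0,0,0],[0.7215,0,0,0,0],[0.7215,0,0.016,-0.03,0],[0.7215,0,0.016,-0.03,0],[0.7215,0,0.016,-0.03,0],[0.7215,0,0.016,-0.03,0],[0.7215,0,0.016,-0.03,0],[0.7215,0,0,-0.01,0],[0.7215,0,0,0,0]]]' 20
python3 -c "
from fit import *
print(fit(optics.capture('wrist'),265))"
```

```text
time_s: 8.25
eef_pos: [525.3, 10.2, 53.2]
ee_rot: [-0.0, 0.728, 0.686, -0.0]
force: [0.3, -0.2, -0.1]
grip_width: 0.138
grip_force: 1.8
(array([524.62, -18.27,  15.34,   1.96]), 0.26, [[242.4, 260.1], [264.8, 259.9], [244.1, 237.0], [263.2, 236.9]])
```

```bash
python3 -m handwheel '[[[0.7215,0,0,-0.02,0],[0.7215,0,0,-0.02,0],[0.7215,0,0,-0.01,0],[0.7215,0,0,0,0]]]' 20
python3 -c "
from fit import *
print(fit(optics.capture('wrist'),265))"
```

```text
time_s: 8.7
eef_pos: [525.4, 10.1, 50.9]
ee_rot: [0.0, 0.728, 0.686, 0.0]
force: [0.1, 0.3, 2.8]
grip_width: 0.141
grip_force: 2.2
(array([524.7 , -18.75,  15.28,   0.8 ]), 0.27, [[242.2, 260.9], [264.9, 260.8], [243.9, 238.4], [263.2, 238.2]])
```

```bash
python3 -m handwheel '[[[0.73,0,0,0,0],[0.745,0,0,0,0],[0.745,0,0,0,0],[0.745,0,0,0,0]]]' 20
python3 -m handwheel '[[[0.745,0,0,0.05,0],[0.745,0,0,0.05,0],[0.745,0,0,0.05,0],[0.745,0,0,0.05,0],[0.745,0,0,0.05,0],[0.745,0,0,0,0],[0.745,0,0,0,0]]]' 20
python3 - <<'E'
from fit import *
w=optics.capture('wrist');print(fit(w,270))
s=optics.capture("scene")
i=np.zeros((520,800,3),np.uint8);i[:,:400]=cv2.resize(w["img"][140:384,150:338],(400,520))
i[:,400:]=cv2.resize(s["img"][175:227,240:280],(400,520),interpolation=cv2.INTER_CUBIC);cv2.imwrite("pics/w6.png",i)
E
```

```text
time_s: 9.15
eef_pos: [525.4, 10.1, 51.0]
ee_rot: [0.0, 0.728, 0.686, 0.0]
force: [-1.5, 0.6, 4.7]
grip_width: 0.131
grip_force: 15.8
time_s: 9.85
eef_pos: [525.3, 10.2, 63.3]
ee_rot: [0.0, 0.728, 0.686, 0.0]
force: [0.6, 0.5, -1.3]
grip_width: 0.128
grip_force: 15.4
(array([524.62, -18.43,  26.62,   1.76]), 0.45, [[242.3, 261.0], [264.9, 260.9], [244.0, 237.9], [263.2, 237.7]])
```

View pics/w6.png

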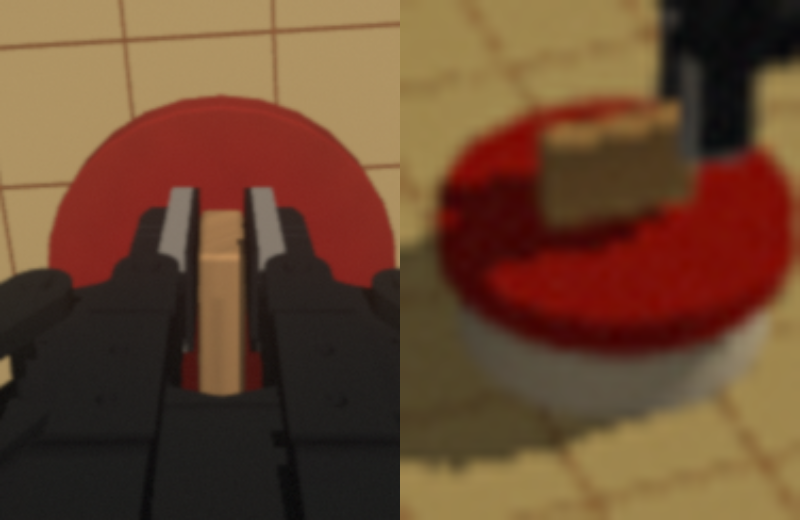

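The lid is held about 12 mm up and near level, with more of the white dish showing below it. I'll add 2 mm for margin, hold, lower it home, then ease the grip once seated.

```bash
python3 -m handwheel '[[[0.745,0,0,0.04,0],[0.745,0,0,0,0],[0.745,0,0,0,0],[0.745,0,0,0,0],[0.745,0,0,0,0]]]' 20
python3 -c "
from fit import *
print(fit(optics.capture('wrist'),265))"
python3 -m handwheel '[[[0.745,0,0,-0.04,0],[0.745,0,0,-0.05,0],[0.745,0,0,-0.05,0],[0.745,0,0,-0.05,0],[0.745,0,0,-0.05,0],[0.745,0,0,-0.04,0],[0.745,0,0,0,0],[0.745,0,0,0,0]]]' 20
python3 -c "
from fit import *
print(fit(optics.capture('wrist'),265))"
```

```text
time_s: 10.45
eef_pos: [525.3, 10.2, 65.3]
ee_rot: [-0.0, 0.728, 0.686, -0.0]
force: [0.7, 0.4, -1.1]
grip_width: 0.133
grip_force: 15.4
(array([524.61, -18.45,  29.29,   0.86]), 0.25, [[242.2, 260.3], [264.9, 260.1], [244.0, 237.8], [263.2, 237.6]])
time_s: 11.3
eef_pos: [525.3, 10.2, 51.3]
ee_rot: [-0.0, 0.728, 0.686, -0.0]
force: [0.4, 0.2, -0.2]
grip_width: 0.134
grip_force: 15.4
(array([524.64, -18.58,  15.44,   0.92]), 0.26, [[242.2, 260.7], [264.9, 260.5], [244.0, 238.1], [263.2, 237.9]])
```

```bash
python3 -m handwheel '[[[0.745,0,0,-0.01,0],[0.73,0,0,-0.01,0],[0.7215,0,0,0,0],[0.7215,0,0,0,0]]]' 20
python3 -c "
from fit import *
print(fit(optics.capture('wrist'),265))"
```

```text
time_s: 11.75
eef_pos: [525.4, 10.2, 50.6]
ee_rot: [0.0, 0.728, 0.686, 0.0]
force: [-0.8, -0.8, 3.1]
grip_width: 0.14
grip_force: 2.3
(array([524.68, -18.71,  15.13,   0.84]), 0.26, [[242.2, 261.2], [264.9, 261.0], [243.9, 238.5], [263.2, 238.4]])
```

Seated, with 3 N of reaction under the hand. Releasing, rising straight up, backing off and checking.

```bash
python3 -m handwheel '[[[0.70,0,0,0,0],[0.6,0,0,0,0],[0.4,0,0,0,0],[0.3,0,0,0.2,0],[0.3,0,0,0.6,0],[0.3,0,0,0.6,0],[0.3,-0.07,-0.6,0.38,0],[0.3,0,0,0,0],[0.3,0,0,0,0]]]' 20
python3 - <<'E'
from fit import *
import pickle
w=optics.capture('wrist');print(fit(w,225),ctrl.sense()["eef_pos"])
s=optics.capture("scene");s0=pickle.load(open("d.pkl","rb"))["scene"]
i=np.zeros((560,800,3),np.uint8);i[:,:400]=cv2.resize(w["img"][110:306,186:326],(400,560))
for k,q in enumerate((s0,s)): i[k*280:k*280+280,400:]=cv2.resize(q["img"][182:224,230:290],(400,280),interpolation=cv2.INTER_CUBIC)
cv2.imwrite("pics/w7.png",i)
E
```

```text
time_s: 12.7
eef_pos: [521.8, -20.0, 139.7]
ee_rot: [0.0, 0.728, 0.685, 0.0]
force: [0.0, 0.4, -0.3]
grip_width: 0.351
grip_force: 0.0
(array([524.64, -18.27,  10.93,  -0.72]), 0.28, [[248.2, 169.5], [263.0, 169.3], [248.8, 164.3], [262.0, 164.2]]) [521.53243711 -19.45355898 139.01284362]
```

View pics/w7.png

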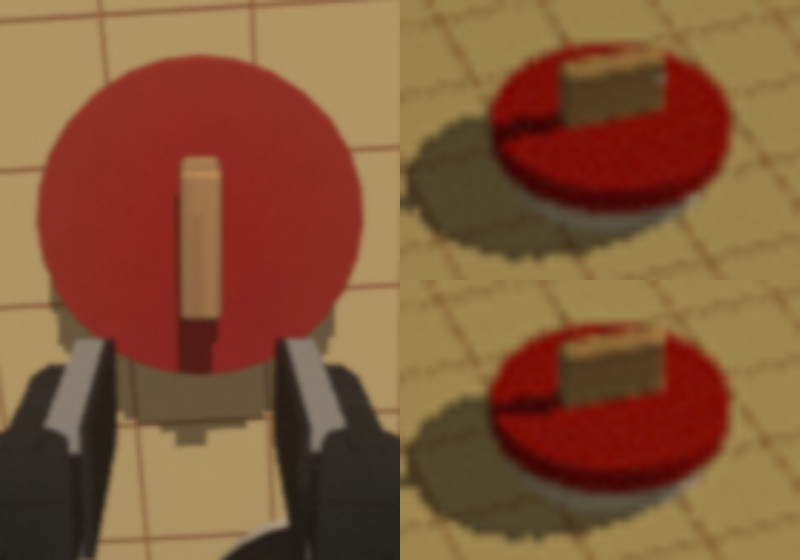

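The lid's pose matches the start within 0.2 mm, and the before and after scene crops look alike: level, home, same place. Handing in.

```bash
python3 -c "
from rig import ctrl
print(ctrl.finish_job())"
```

```text
the job is handed in; nothing more can be done
None
```

Job handed in at about 13 s: I tipped the red lid's +y edge up about 15 mm, with brief part-lifts and drops back home while I found the right grip, set it down, raised it level about 14 mm and put it back home within about 0.2 mm of its start, with the dish looking unmoved.

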